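# Unlock a regulator's bayonet cover and set it in the empty tray

### The arm

A 6-joint arm with a two-finger parallel gripper is mounted at the origin on the work surface. World frame = base frame: x ahead of the robot, y to its left, z up, the work surface at z = 0. Lengths are in m, angles in rad, forces in N, time in s.
With the tool pointing down it reaches from about 0.15 to 0.775 m from the base axis. Payload 6.1 kg.
Tool frame: the origin (TCP) lies at the very end of the fingers, on their centre line; the grasp point (between the pads) lies bot.tcp_to_grasp behind it (bot.tcp_to_grasp is the distance from the TCP to the grasp point, in m); z points along the fingers, x is the direction in which the jaws open and shut, and the axes are right-handed (so a half turn about z gives the same grasp; the last joint's range is limited). The gripper opens to 85 mm and grips with 20 to 120 N. Pads are 22 mm wide; open, the fingers measure 114 mm over their backs; the gripper's body (76 mm by 85 mm) begins 54 mm behind the grasp point. The pads swing forward as they close: fully open they stand 13 mm farther back than shut.
Start: joints at [-1.223, 0.126, -0.04, 1.405, 0, 1.571], TCP at [0.179, -0.494, 0.231] pointing down, gripper open.
Joint ranges: [-2.72, 2.72], [-0.95, 1.95], [-1.27, 1.35], [-1.78, 2.02], [-1.46, 1.47], [-3.14, 3.14]. Speed limits (rad/s): [2.39, 2.39, 3.01, 3.14, 3.14, 3.14].

### API

Orientations are given as a 3x3 rotation matrix whose columns are the frame's x, y, z axes.
In Python, from plant import bot, read_camera, boxes_of, cut_out gives the robot as it stands. The module is installed in compiled form; this text tells all that it offers.
- The arm moves only by the shell command python3 -m pendant 'ROWS' [FORCE]. ROWS is JSON, a list of rows, each a list of 5 numbers: the shift along the tool's x, y, z in cm, then the turn about the tool's z in rad, then the gripper command: -1 is shut, 1 is fully open, values between are in proportion. A call has 1 to 8 rows; each row shifts and turns the commanded pose from where the row before left it, along the tool's axes as they then stand; what a row does not reach is not made up. A row lasts 1/12 s, in which the tool goes at most 41.7 mm and 7.16 degrees, less where a joint would pass 70% of its speed; a pose out of reach is approached as far as the arm can. A call with a gripper value outside its range is refused whole. The fingers move at their own pace and stop on an object; FORCE is the grip in N (left out, the last holds). Time passes only in rows, so rows that do not move let the fingers close. It gives the time, the measured TCP pose, the force and the opening at its end, in the units of the state.
- bot.read_state(): the state, without advancing time (a new reading comes with each control period).
- read_camera(name): name is "scene" or "top" or "wrist"; returns a dict with "frame" (400x640x3 uint8, red, green, blue), "z_map" (400x640 float32, m along the optical axis (not along the pixel's ray), 0 where there is no reading), "camera_matrix" (3x3 intrinsics, pixels), "rvec" (rotation vector, rad) and "tvec" (3), from world to camera coordinates, as OpenCV has them. Camera axes: x right, y down, z forward; pixel columns grow to the right and rows downward; lengths in m; the calibration is good to about 2 mm. A picture is of the moment at which its call begins.
- bot.close_job(): hands the job in, once; it reports no verdict.
Trained networks look in a picture, given as the dict that the camera call returned (one of the last four; its "shot" number tells which), for a name from the list of things; names that differ only in an ending like _2 or _b are one class to them, and where a whole thing is asked for, a point or a joint stands for the part that bears it (a point fixed in the world has none). Each returns a list of dicts, best first, with "score" (0 to 1); they miss things now and then, are a little off and sometimes report something else, mostly with a low value. They report only what shows in the picture. A call takes as long as a camera call. They do not tell look-alikes from the thing itself.
- boxes_of(picture, target): "xy" ([column, row] in pixels, amid what is visible of it).
- cut_out(picture, target): "region" (400x640 bool, what is visible of it) and "xy" ([column, row] in pixels, amid what is visible of it).
The state is a dict: "t": time; "joint_pos": joint angles; "joint_vel": joint speeds; "joint_torque": joint torques, N m; "tool_pos": TCP position; "orientation": TCP orientation; "contact_force": force on the tool from outside, world axes, zero at the start; "moment": the same for the moment, N m; "finger_gap": finger opening in m.
Only numpy, scipy, OpenCV 4.12 (cv2) and the standard library are available. Lean on these libraries where they do the work, as an engineer would, in place of code of your own. Each camera call takes 0.05 s, during which the arm holds its last target.

### The job

The chrome cover of the regulator housing held in the vise is a bayonet fit: turn it about a quarter turn anticlockwise (seen from above) until its lugs are free, then lift it off level. Set it down gently, flat with its grip bar up, inside the empty tray (do not drop it), and let go. Leave the other parts and tools on the bench where they are.

Things in the scene. Friction and masses are not known exactly. Their poses are not given: they have to be found in the camera images.
- cover: Chrome bayonet cover, about 90 g: disc 58 mm across, 14 mm thick, a grip bar 46 mm long, 14 wide across its top (14 to 40 mm above the underside), three lugs 4 mm thick at its foot reaching 34 mm from the axis, held under tabs in the housing's mouth. Origin: centre of the underside; z up along the axis; x along the bar. 2 mm of sideways play in the mouth.
- cover_bar (a point): On the cover's axis in the middle of the grip bar, 27 mm above the cover's underside; axes as the cover's.
- vise: Small aluminium vise fixed to the bench, about 110 by 160 mm, screw handle towards its +y, gripping the matte black housing. Origin: on the bench under the housing's axis; z up. The housing's round mouth opens upward, 82 mm outside, rim 104.5 mm above the bench (5 mm below the top of the cover's disc). Stub tubes towards -x (60 mm out) and +x lie below the rim.
- seat (a point): On the axis of the mouth, 95.5 mm above the bench: where the cover's origin sits when locked. z up is the turning axis. Fully locked (hard stop clockwise) the bar lies along this x; it starts 0 to 0.1 rad anticlockwise of it. Seen from above, turned anticlockwise, the lugs are free from 60 degrees past locked and meet a hard stop at about 90; 75 to 85 is good.
- plunger (a joint): Spring plunger under the cover's centre, slide, m, up positive: about 0 while the cover is locked, pressing the lugs up on the tabs with 3 N; 0.004 when fully up. So a freed cover that is let go rises about 4 mm and rests on it.
- empty_tray: The empty one of two equal aluminium trays fixed on the bench: 100 by 100 mm outside, 16 mm tall, walls and floor 3 mm. Origin: centre of its underside, axes along its sides.
- empty_tray_floor (a point): Centre of the inner floor of the empty tray, 3 mm above the bench; z up.
- parts_tray: The other tray, same size, which already holds the exhaust tee and the brass knob. Not to be used. Which of the two places is which changes.
- exhaust_tee: Bystander: yellow nylon exhaust tee, 72 by 32 mm, 26 mm tall, lying in the parts tray. Origin: centre of its underside.
- brass_knob: Bystander: brass adjustment knob, 22 mm across, 20 mm tall, in the parts tray. Origin: centre of its underside.
- mouthpiece: Bystander: black rubber mouthpiece, about 55 by 66 mm, 26 mm tall. Origin: its underside.
- screwdriver: Bystander: screwdriver 190 mm long, lying beyond the trays. Origin: near its middle.
- wrench: Bystander: steel wrench 160 mm long, lying on the left of the vise. Origin: near its middle.
- brush: Bystander: white cleaning brush 170 mm long, lying nearer the robot than the trays. Origin: near its middle.
- oring_tub: Bystander: small closed tub, 52 mm across, 45 mm tall. Origin: centre of its underside.
There are look-alikes about, which are no part of the job. Leave any red look-alike of the cover alone.

How it is judged:
By the outcome, as a careful person would: the job done as asked, in the order asked, and still so for the second after the job is handed in, with the robot touching nothing.
It also fails if it takes over 43 s, if anything falls off the work surface, if the arm or the gripper's body presses on something with over 40 N, if the wrist force passes 120 N, or if a joint passes its speed limit or range.

## Working session

There is one attempt and no reset: what is moved stays moved. The work goes in short steps, Python scripts to look and compute and a shell command to move; the robot and the scene stay as the last step left them, time stands still between calls to the robot, and variables do not carry over. Pictures are saved under pics/ and viewed, and the job is handed in when it is done.

```bash
mkdir -p pics; cat > h.py <<'E'
import numpy as np, cv2
from plant import bot, read_camera, boxes_of, cut_out
np.set_printoptions(precision=4,suppress=True)
def save(p,n): cv2.imwrite('pics/'+n+'.png',p['frame'][:,:,::-1])
def world(p,uv=None,mask=None):
    K=p['camera_matrix'];R=cv2.Rodrigues(np.array(p['rvec'],float))[0];t=np.array(p['tvec'],float).ravel()
    if mask is not None: v,u=np.nonzero(mask&(p['z_map']>0))
    else: u,v=np.array(uv).T.astype(int)
    z=p['z_map'][v,u]
    c=np.stack([(u-K[0,2])*z/K[0,0],(v-K[1,2])*z/K[1,1],z],1)
    return (c-t)@R, np.stack([u,v],1)
E
python3 - <<'E'
from h import *
s=bot.read_state(); print(s['t'],s['tool_pos'],s['orientation'],s['finger_gap'],bot.tcp_to_grasp)
for n in ['top','scene']:
    p=read_camera(n); save(p,n+'1')
    for k in ['cover','vise','empty_tray'] if n=='top' else ['cover']:
        for d in cut_out(p,k)[:3]:
            w,_=world(p,mask=d['region']); print(n,k,d['score'],d['xy'],w.mean(0),w.min(0),w.max(0))
E
```

```text
0.0 [ 0.1788 -0.4932  0.2305] [[ 0.3408 -0.9401 -0.0006]
 [-0.9401 -0.3408  0.0015]
 [-0.0016  0.     -1.    ]] 0.08544617295816145 0.0187
top cover 0.92 [269.2, 279.9] [0.4071 0.1864 0.0199] [ 0.3764  0.1588 -0.0026] [0.4355 0.2182 0.046 ]
top cover 0.74 [284.3, 219.7] [0.5325 0.1484 0.1156] [0.5058 0.1208 0.0903] [0.5659 0.177  0.1398]
top cover 0.58 [304.0, 172.0] [0.6675 0.1081 0.0201] [ 0.6381  0.0807 -0.0004] [0.6984 0.1387 0.0451]
top vise 0.7 [282.3, 233.5] [0.5271 0.1597 0.0518] [ 0.4741  0.0832 -0.0078] [0.6106 0.2429 0.1136]
top empty_tray 0.62 [462.8, 223.2] [ 0.55   -0.2799  0.0048] [ 0.4946 -0.3347 -0.0059] [ 0.6023 -0.2236  0.0211]
scene cover 0.97 [352.7, 174.2] [0.5405 0.1422 0.1176] [0.5065 0.121  0.0988] [0.5638 0.1785 0.1379]
scene cover 0.91 [377.0, 249.4] [0.6756 0.1039 0.0188] [ 0.6232  0.0801 -0.0004] [0.6996 0.1589 0.0431]
scene cover 0.69 [333.0, 180.4] [0.4127 0.1741 0.0265] [0.3583 0.1125 0.0002] [0.5138 0.2402 0.1069]
```

View pics/top1.png

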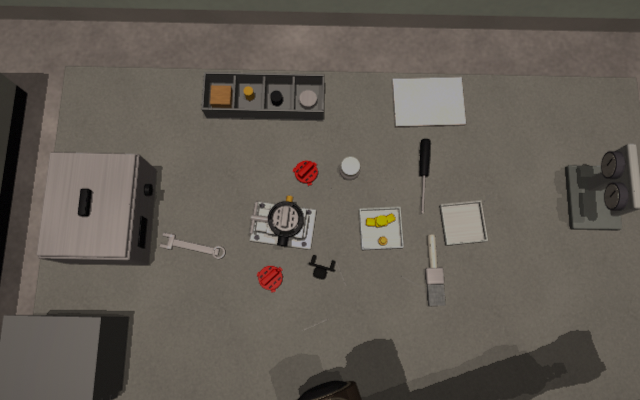

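View pics/scene1.png

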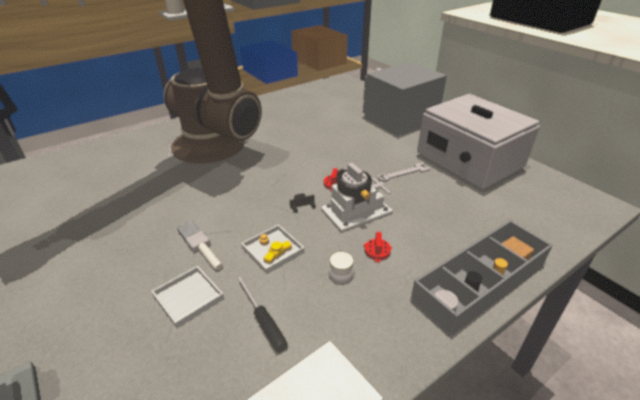

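The top view shows the chrome cover in the vise at (285,219), the empty tray at (463,223) and the parts tray at (381,228). The red look-alikes are at (306,172) and (270,278). Next I measure the bar and the tray.

```bash
python3 - <<'E'
from h import *
def rect(P,tag):
    r=cv2.minAreaRect((P[:,:2]*1000).astype(np.float32)); print(tag,len(P),r, 'mean',P.mean(0))
p=read_camera('top')
m=np.zeros((400,640),bool); m[180:260,240:325]=1
w,_=world(p,mask=m)
print('bartop z',np.sort(w[:,2])[-20:])
rect(w[w[:,2]>.128],'bar top')
q=w[(w[:,2]>.1)&(w[:,2]<.115)];rect(q,'ring')
m=np.zeros((400,640),bool); m[195:250,435:495]=1
w,uv=world(p,mask=m)
rect(w[w[:,2]>.011],'tray rim'); rect(w[(w[:,2]>.008)],'tray')
s=read_camera('scene')
m=np.zeros((400,640),bool); m[155:215,320:385]=1
w,_=world(s,mask=m); rect(w[w[:,2]>.128],'bar scene'); print(np.sort(w[:,2])[-10:])
m=np.zeros((400,640),bool); m[260:330,145:230]=1
w,_=world(s,mask=m); rect(w[w[:,2]>.010],'tray scene')
c=cv2.resize(p['frame'][185:260,245:325],None,fx=7,fy=7,interpolation=cv2.INTER_CUBIC);cv2.imwrite('pics/crop1.png',c[:,:,::-1])
c=cv2.resize(s['frame'][150:240,300:400],None,fx=6,fy=6,interpolation=cv2.INTER_CUBIC);cv2.imwrite('pics/crop2.png',c[:,:,::-1])
E
```

```text
bartop z [0.1369 0.1369 0.1369 0.137  0.137  0.137  0.1371 0.1372 0.1373 0.1373
 0.1375 0.1375 0.1375 0.1378 0.138  0.1381 0.1384 0.1388 0.1388 0.1395]
bar top 131 ((534.4100952148438, 149.2652130126953), (14.317608833312988, 45.58641815185547), 85.87812042236328) mean [0.5337 0.1492 0.1346]
ring 700 ((533.8186645507812, 149.29722595214844), (80.8089370727539, 81.3594970703125), 41.560386657714844) mean [0.5328 0.1487 0.1066]
tray rim 282 ((544.774169921875, -264.4560546875), (107.36931610107422, 132.05931091308594), 7.517228603363037) mean [ 0.5476 -0.2755  0.0156]
tray 343 ((544.774169921875, -264.4560546875), (107.36931610107422, 132.05931091308594), 7.517228603363037) mean [ 0.5474 -0.2759  0.0144]
bar scene 108 ((534.943115234375, 148.9014892578125), (14.35835075378418, 47.25663757324219), 83.9852523803711) mean [0.5375 0.1473 0.1339]
[0.1368 0.1369 0.137  0.137  0.137  0.137  0.1376 0.1377 0.138  0.138 ]
tray scene 641 ((547.8370361328125, -257.52117919921875), (103.9404296875, 141.38906860351562), 6.475378036499023) mean [ 0.547  -0.2689  0.0152]
```

```bash
python3 - <<'E'
from h import *
p=read_camera('wrist'); save(p,'w1')
print(cv2.Rodrigues(np.array(p['rvec'],float))[0]); 
R=cv2.Rodrigues(np.array(p['rvec'],float))[0]; print('cam pos',-R.T@np.array(p['tvec']).ravel(),p['camera_matrix'])
E
```

```text
[[ 0.3409 -0.9401 -0.0017]
 [-0.9053 -0.3288  0.2691]
 [-0.2536 -0.0903 -0.9631]]
cam pos [ 0.2438 -0.4696  0.376 ] [[296.0969   0.     319.7052]
 [  0.     296.0969 198.9195]
 [  0.       0.       1.    ]]
```

View pics/crop1.png

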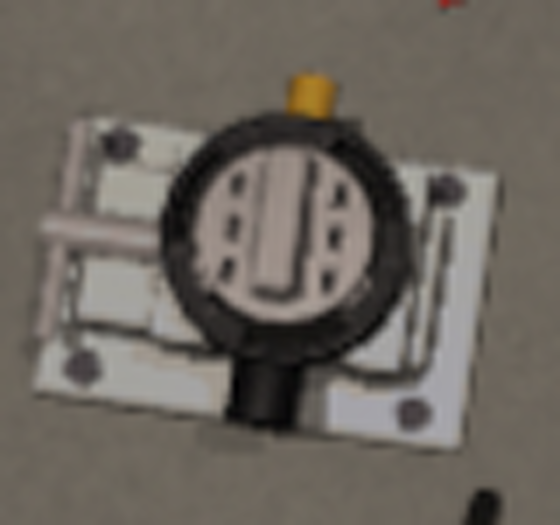

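View pics/crop2.png

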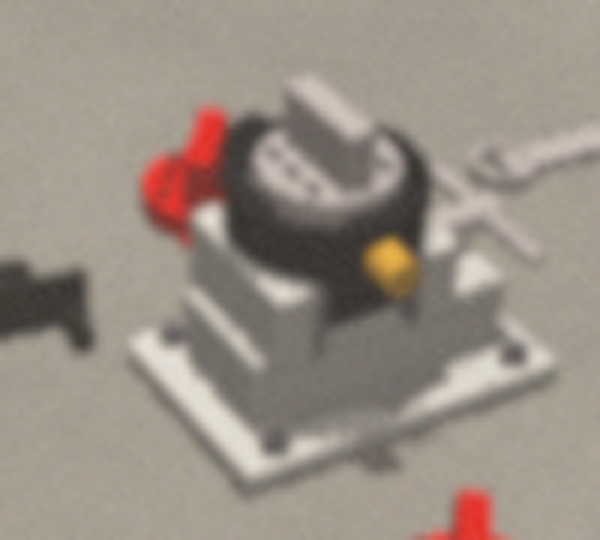

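View pics/w1.png

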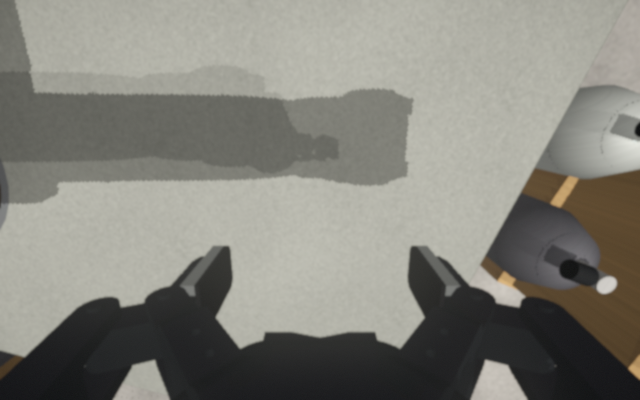

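The bar centre is about (0.534, 0.149) with yaw about -4 to -6°, and its heights match the 135.5 mm expected. I'll go above it at the current height, then turn.

```bash
python3 -m pendant '[[-2.4,-2.75,0,0,1],[-2.4,-2.75,0,0,1],[-2.4,-2.75,0,0,1],[-2.4,-2.75,0,0,1],[-2.4,-2.75,0,0,1],[-2.4,-2.75,0,0,1],[-2.4,-2.75,0,0,1]]'
python3 -m pendant '[[-2.4,-2.75,0,0,1],[-2.4,-2.75,0,0,1],[-2.4,-2.75,0,0,1],[-2.4,-2.75,0,0,1],[-2.4,-2.75,0,0,1],[-2.4,-2.75,0,0,1],[-2.4,-2.75,0,0,1]]'
python3 -m pendant '[[-2.4,-2.75,0,0,1],[-2.4,-2.75,0,0,1],[-2.4,-2.75,0,0,1],[-2.4,-2.75,0,0,1],[-2.4,-2.75,0,0,1],[-2.4,-2.75,0,0,1],[0,0,0,-0.12,1],[0,0,0,-0.12,1]]'
```

```text
t: 1.03
tool_pos: [0.303, -0.2684, 0.2315]
orientation: [[0.34, -0.94, 0.001], [-0.94, -0.34, -0.0], [0.001, -0.0, -1.0]]
contact_force: [0.6, -1.5, -0.3]
finger_gap: 0.0854
t: 1.62
tool_pos: [0.4268, -0.0446, 0.2316]
orientation: [[0.341, -0.94, 0.001], [-0.94, -0.341, -0.0], [0.0, -0.001, -1.0]]
contact_force: [0.7, -0.5, 0.5]
finger_gap: 0.0854
t: 2.28
tool_pos: [0.533, 0.1472, 0.2303]
orientation: [[0.562, -0.827, -0.001], [-0.827, -0.562, -0.0], [-0.0, 0.001, -1.0]]
contact_force: [-0.8, -1.1, 0.1]
finger_gap: 0.0855
```

```bash
python3 -m pendant '[[0,0,0,-0.12,1],[0,0,0,-0.12,1],[0,0,0,-0.12,1],[0,0,0,-0.12,1],[0,0,0,-0.12,1],[0,0,0,-0.12,1],[0,0,0,-0.12,1],[0,0,0,-0.12,1]]'
python3 -m pendant '[[0,0,0,-0.12,1],[0,0,0,-0.12,1],[0,0,0,-0.12,1],[0,0,0,-0.12,1],[0,0,0,-0.12,1],[0,0,0,-0.12,1],[0,0,0,-0.12,1],[0,0,0,-0.12,1]]'
python3 -m pendant '[[0,0,0,-0.12,1],[0,0,0,-0.12,1],[0,0,0,-0.12,1],[0,0,0,-0.12,1],[0,0,0,-0.06,1],[0,0,0,0,1]]'
python3 - <<'E'
from h import *
print(bot.read_state()['joint_pos'])
def rect(P,tag):
    r=cv2.minAreaRect((P[:,:2]*1000).astype(np.float32)); print(tag,len(P),r, 'mean',P.mean(0))
p=read_camera('wrist'); save(p,'w2')
m=np.ones((400,640),bool); w,uv=world(p,mask=m)
n=np.hypot(w[:,0]-.534,w[:,1]-.149)<.05
w=w[n];uv=uv[n]
b=w[(w[:,2]>.131)&(w[:,2]<.142)&(np.hypot(w[:,0]-.534,w[:,1]-.149)<.03)]; rect(b,'bar'); print(np.median(b[:,2]))
c=b[:,:2]-b[:,:2].mean(0); _,_,V=np.linalg.svd(c,full_matrices=False); print('pca yaw',np.degrees(np.arctan2(V[0,1],V[0,0])))
q=w[(w[:,2]>.100)&(w[:,2]<.1075)]; rect(q,'rim'); print(cv2.minEnclosingCircle((q[:,:2]*1000).astype(np.float32)))
E
```

```text
t: 2.95
tool_pos: [0.5324, 0.1452, 0.2313]
orientation: [[1.0, -0.017, -0.0], [-0.017, -1.0, 0.0], [-0.0, -0.0, -1.0]]
contact_force: [0.4, -0.2, -0.6]
finger_gap: 0.085
t: 3.62
tool_pos: [0.5324, 0.1452, 0.2313]
orientation: [[0.587, 0.809, 0.0], [0.809, -0.587, 0.0], [0.0, 0.0, -1.0]]
contact_force: [-0.5, 0.3, 0.9]
finger_gap: 0.0851
t: 4.12
tool_pos: [0.5324, 0.1452, 0.2313]
orientation: [[0.092, 0.996, -0.0], [0.996, -0.092, -0.0], [-0.0, -0.0, -1.0]]
contact_force: [-0.4, 0.7, 0.5]
finger_gap: 0.0858
[0.2662 0.1771 0.0206 1.4144 0.     0.3586]
bar 847 ((534.0122680664062, 152.30145263671875), (13.48038101196289, 45.66441345214844), 84.68060302734375) mean [0.5328 0.1521 0.1372]
0.13735288981701332
pca yaw -5.44311581529594
rim 1916 ((534.0172729492188, 151.85850524902344), (80.62174224853516, 80.99797058105469), 30.57693862915039) mean [0.5308 0.1522 0.1059]
((529.5244750976562, 151.64990234375), 45.01927185058594)
```

View pics/w2.png

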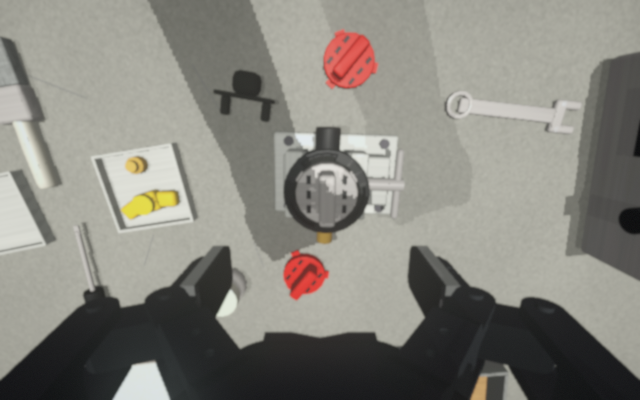

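The wrist view shows the cover at (327,190) in line with the jaws. Bar yaw is about -5°, so the tool is aligned. Centring, then descending.

```bash
python3 -m pendant '[[0.25,0.07,2,0,1],[0.25,0.07,2.5,0,1],[0,0,2.5,0,1],[0,0,2,0,0.2],[0,0,0,0,0.2]]' 60
python3 - <<'E'
from h import *
p=read_camera('wrist'); save(p,'w3')
m=np.ones((400,640),bool); w,uv=world(p,mask=m)
b=w[(w[:,2]>.128)&(w[:,2]<.145)&(np.hypot(w[:,0]-.534,w[:,1]-.150)<.03)]
print(len(b),cv2.minAreaRect((b[:,:2]*1000).astype(np.float32)),np.median(b[:,2]))
E
```

```text
t: 4.58
tool_pos: [0.5319, 0.1494, 0.137]
orientation: [[0.095, 0.995, -0.007], [0.995, -0.095, -0.002], [-0.003, -0.006, -1.0]]
contact_force: [0.2, 0.8, -0.5]
finger_gap: 0.0638
2080 ((534.1522216796875, 151.8770294189453), (14.022177696228027, 45.928932189941406), 84.38938903808594) 0.13731738495943058
```

View pics/w3.png

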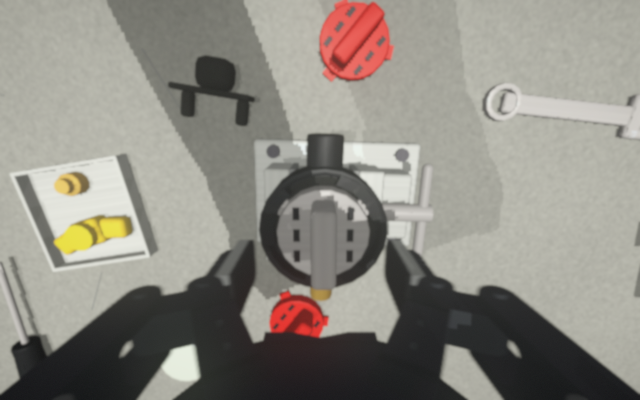

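The bar is between the open fingers (bar at column 322, finger midpoint about 320). I'll descend with a 1–2 mm correction and grip.

```bash
python3 -m pendant '[[0.08,0.2,1.2,0,0.2],[0,0,0.8,0,0.2],[0,0,0.45,0,0.2],[0,0,0,0,0.2]]' 60
python3 -m pendant '[[0,0,0,0,-1],[0,0,0,0,-1],[0,0,0,0,-1],[0,0,0,0,-1],[0,0,0,0,-1],[0,0,0,0,-1]]' 60
python3 - <<'E'
from h import *
s=bot.read_state();print(s['tool_pos'],s['contact_force'],s['moment'],s['finger_gap'])
p=read_camera('wrist'); save(p,'w4')
E
```

```text
t: 4.97
tool_pos: [0.5361, 0.1505, 0.1161]
orientation: [[0.094, 0.996, -0.001], [0.996, -0.094, -0.0], [-0.0, -0.001, -1.0]]
contact_force: [-0.4, -0.5, 0.2]
finger_gap: 0.0511
t: 5.47
tool_pos: [0.5367, 0.1507, 0.1174]
orientation: [[0.094, 0.996, 0.001], [0.996, -0.094, 0.0], [0.0, 0.001, -1.0]]
contact_force: [0.1, -0.0, 2.3]
finger_gap: 0.0125
[0.5367 0.1507 0.1174] [ 0.1291 -0.0137  2.3174] [ 0.0565 -0.0335  0.0109] 0.01246020923177523
```

View pics/w4.png

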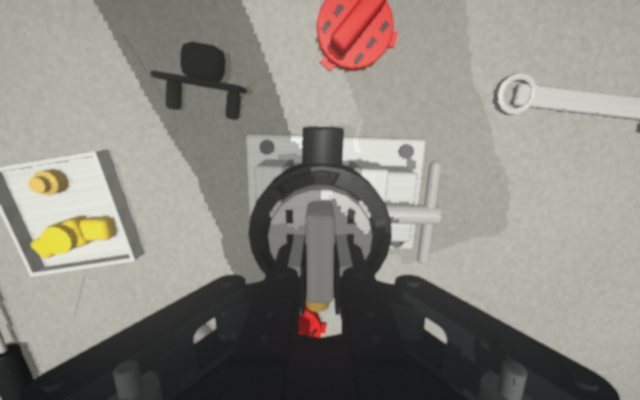

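The grip is about 4 mm high and about 2.5 mm off along the bar. I'll open a little, correct it and grip again.

```bash
python3 -m pendant '[[0,0,0,0,-0.3],[0,0,0,0,-0.3],[0,-0.22,0.2,0,-0.3],[0,0,0.2,0,-0.3],[0,0,0,0,-0.3],[0,0,0,0,-0.3]]' 60
python3 -m pendant '[[0,0,0,0,-1],[0,0,0,0,-1],[0,0,0,0,-1],[0,0,0,0,-1],[0,0,0,0,-1]]' 60
python3 - <<'E'
from h import *
s=bot.read_state();print(s['tool_pos'],s['contact_force'],s['moment'],s['finger_gap'])
p=read_camera('wrist'); save(p,'w5')
E
```

```text
t: 6.02
tool_pos: [0.5339, 0.1508, 0.1124]
orientation: [[0.094, 0.996, -0.001], [0.996, -0.094, -0.0], [-0.0, -0.001, -1.0]]
contact_force: [0.2, 0.9, 1.0]
finger_gap: 0.0297
t: 6.43
tool_pos: [0.5341, 0.1509, 0.1129]
orientation: [[0.094, 0.996, 0.0], [0.996, -0.094, 0.0], [0.0, 0.0, -1.0]]
contact_force: [-0.6, -0.3, 1.4]
finger_gap: 0.0125
[0.5341 0.1509 0.1129] [-0.6155 -0.2552  1.3804] [-0.028   0.1405  0.0375] 0.012547237109800529
```

View pics/w5.png

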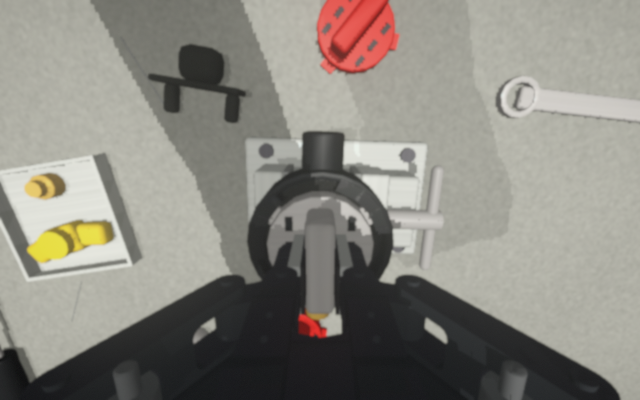

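The pads hold the bar (gap 12.5 mm, forces near zero). Turning anticlockwise now, watching the force.

```bash
cat > st.py <<'E'
from h import *
s=bot.read_state();o=np.array(s['orientation']);print(s['tool_pos'],'yaw',np.degrees(np.arctan2(o[1,0],o[0,0])),'F',np.array(s['contact_force']),'M',np.array(s['moment']),s['finger_gap'])
E
python3 -m pendant '[[0,0,0,-0.05,-1],[0,0,0,-0.08,-1],[0,0,0,-0.08,-1],[0,0,0,-0.08,-1]]'; python3 st.py
python3 -m pendant '[[0,0,0,-0.08,-1],[0,0,0,-0.08,-1],[0,0,0,-0.08,-1],[0,0,0,-0.08,-1]]'; python3 st.py
```

```text
t: 6.82
tool_pos: [0.5344, 0.1508, 0.1129]
orientation: [[-0.199, 0.98, 0.001], [0.98, 0.199, -0.0], [-0.0, 0.001, -1.0]]
contact_force: [0.4, 0.9, 1.5]
finger_gap: 0.0127
[0.5344 0.1508 0.1129] yaw 101.46229608257018 F [0.3739 0.9069 1.5463] M [ 0.0332 -0.0386 -0.0284] 0.012706418094669821
t: 7.15
tool_pos: [0.5344, 0.1508, 0.1129]
orientation: [[-0.497, 0.868, 0.001], [0.868, 0.497, 0.0], [-0.0, 0.001, -1.0]]
contact_force: [-0.1, 0.1, 1.6]
finger_gap: 0.0129
[0.5344 0.1508 0.1129] yaw 119.79605086900777 F [-0.1232  0.1107  1.6267] M [-0.0592 -0.0214 -0.0576] 0.012864765536811963
```

```bash
python3 -m pendant '[[0,0,0,-0.08,-1],[0,0,0,-0.08,-1],[0,0,0,-0.08,-1],[0,0,0,-0.08,-1]]'; python3 st.py
python3 -m pendant '[[0,0,0,-0.08,-1],[0,0,0,-0.08,-1],[0,0,0,-0.08,-1],[0,0,0,-0.08,-1],[0,0,0,-0.06,-1],[0,0,0,0,-1]]'; python3 st.py
python3 - <<'E'
from h import *
for n in ['wrist','top']:
    p=read_camera(n); save(p,n+'6')
E
```

```text
t: 7.48
tool_pos: [0.5345, 0.1508, 0.113]
orientation: [[-0.745, 0.667, 0.001], [0.667, 0.745, 0.0], [-0.0, 0.001, -1.0]]
contact_force: [0.5, 0.1, 0.9]
finger_gap: 0.0129
[0.5345 0.1508 0.113 ] yaw 138.12963155082156 F [0.5234 0.1062 0.9298] M [-0.0178  0.0072 -0.002 ] 0.012929422402215117
t: 7.98
tool_pos: [0.5345, 0.1509, 0.1131]
orientation: [[-0.938, 0.346, 0.001], [0.346, 0.938, 0.0], [-0.001, 0.0, -1.0]]
contact_force: [0.8, -0.4, 1.3]
finger_gap: 0.0128
[0.5345 0.1509 0.1131] yaw 159.76539306275072 F [ 0.8459 -0.4014  1.2625] M [ 0.0116 -0.0902 -0.0135] 0.012771820472098017
```

View pics/wrist6.png

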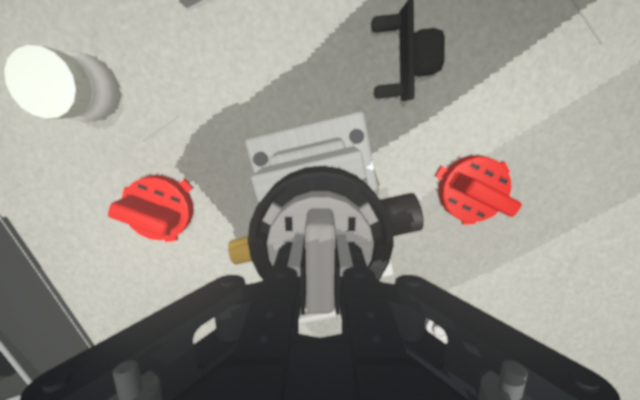

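The cover followed: it turned 75° from its start, so about 75–81° past locked, with no stop moment. I'll lift slowly and watch the force.

```bash
python3 -m pendant '[[0,0,-0.2,0,-1],[0,0,-0.2,0,-1],[0,0,-0.2,0,-1],[0,0,0,0,-1]]'; python3 st.py

```

```text
t: 8.42
tool_pos: [0.5339, 0.1508, 0.1189]
orientation: [[-0.938, 0.348, -0.0], [0.348, 0.938, -0.0], [0.0, -0.0, -1.0]]
contact_force: [-1.2, -0.2, -1.9]
finger_gap: 0.0126
[0.5339 0.1508 0.1189] yaw 159.6591621878567 F [-1.1989 -0.2199 -1.8585] M [0.027  0.0236 0.0175] 0.012602884995232334
```

It is free, with only roughly the cover's weight on the wrist. Lifting on, then measuring the tray.

```bash
python3 -m pendant '[[0,0,-0.6,0,-1],[0,0,-1,0,-1],[0,0,-1.4,0,-1],[0,0,-1.7,0,-1],[0,0,-1.7,0,-1],[0,0,-1.5,0,-1],[0,0,-0.8,0,-1]]'; python3 st.py
python3 - <<'E'
from h import *
p=read_camera('wrist'); save(p,'w7')
for n in ['top','scene']:
    p=read_camera(n); save(p,n+'7')
    for d in cut_out(p,'empty_tray')[:3]:
        w,uv=world(p,mask=d['region']); 
        print(n,d['score'],d['xy'],w.mean(0))
        # ray-plane fit: outline of mask on rim plane
        cs,_=cv2.findContours(d['region'].astype(np.uint8),cv2.RETR_EXTERNAL,cv2.CHAIN_APPROX_NONE)
        c=max(cs,key=cv2.contourArea); r=cv2.minAreaRect(c); print(r)
        hull=cv2.convexHull(c).reshape(-1,2).astype(float)
        K=p['camera_matrix'];R=cv2.Rodrigues(np.array(p['rvec'],float))[0];t=np.array(p['tvec']).ravel();C=-R.T@t
        ray=(np.c_[hull,np.ones(len(hull))]@np.linalg.inv(K).T)@R
        P=C+ray*((.016-C[2])/ray[:,2])[:,None]
        print('rim-plane rect',cv2.minAreaRect((P[:,:2]*1000).astype(np.float32)))
        rim=w[w[:,2]>.012]; rim=rim[np.hypot(*(rim[:,:2]-np.median(w[:,:2],0)).T)<.08]
        print('rim pts',cv2.minAreaRect((rim[:,:2]*1000).astype(np.float32)),len(rim))
        fl=w[np.abs(w[:,2]-.003)<.004]; print('floor',fl.mean(0))
E
```

```text
t: 9.0
tool_pos: [0.5348, 0.151, 0.2086]
orientation: [[-0.938, 0.347, 0.003], [0.347, 0.938, 0.001], [-0.002, 0.002, -1.0]]
contact_force: [0.2, -0.1, -1.0]
finger_gap: 0.013
[0.5348 0.151  0.2086] yaw 159.67565826198845 F [ 0.1596 -0.1224 -1.0198] M [ 0.0224 -0.0512 -0.0563] 0.013022773832306708
top 0.65 [463.9, 224.4] [ 0.5497 -0.2801  0.0049]
((463.17327880859375, 223.23268127441406), (42.48808670043945, 45.672210693359375), 84.2894058227539)
rim-plane rect ((547.808349609375, -276.8667907714844), (104.09457397460938, 108.2633056640625), 6.806868076324463)
rim pts ((549.5325317382812, -278.62457275390625), (100.53739166259766, 102.64893341064453), 6.951937198638916) 253
floor [ 0.5499 -0.2802  0.0029]
scene 0.91 [185.7, 295.0] [ 0.549  -0.2776  0.0066]
((187.91575622558594, 294.3652038574219), (43.98991394042969, 58.61788558959961), 57.9946174621582)
rim-plane rect ((554.639892578125, -277.3842468261719), (113.29513549804688, 103.44505310058594), 6.911366939544678)
rim pts ((549.7235717773438, -277.8355407714844), (102.77763366699219, 100.21678161621094), 6.948838233947754) 425
floor [ 0.5469 -0.2776  0.0039]
```

View pics/w7.png

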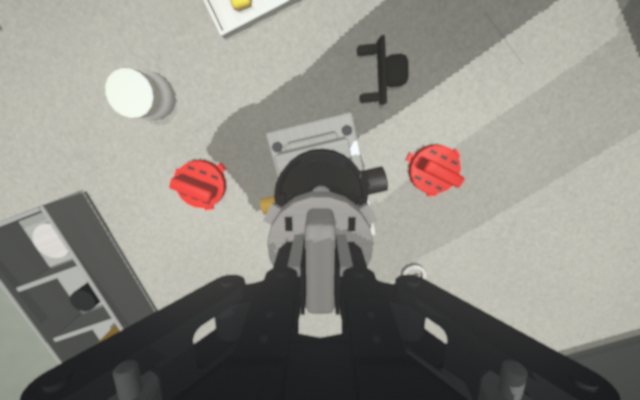

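View pics/scene7.png

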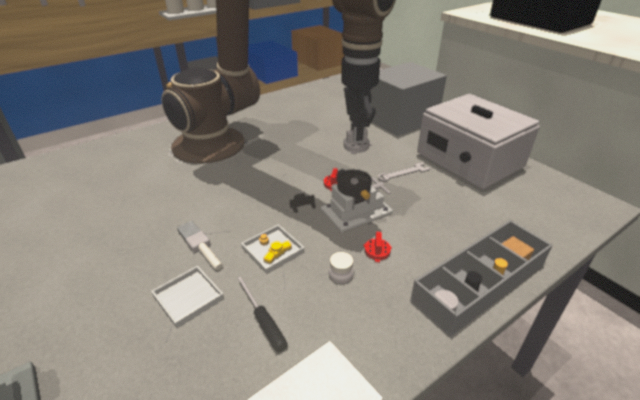

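The cover hangs level and clear of the housing. The tray centre is about (0.5495, -0.278) with the rim measuring 100–103 mm, which agrees between both cameras. Carrying it over.

```bash
python3 -m pendant '[[-0.5,-1.2,0,0,-1],[-1,-2.4,0,0,-1],[-1.16,-2.84,0,0,-1],[-1.16,-2.84,0,0,-1],[-1.16,-2.84,0,0,-1],[-1.16,-2.84,0,0,-1],[-1.16,-2.84,0,0,-1],[-1.16,-2.84,0,0,-1]]'
python3 -m pendant '[[-1.16,-2.84,0,0,-1],[-1.16,-2.84,0,0,-1],[-1.16,-2.84,0,0,-1],[-1.16,-2.84,0,0,-1],[-1.16,-2.84,0,0,-1],[-1,-2.4,0,0,-1],[-0.9,-2.4,0,0,-1],[-0.11,-0.2,0,0,-1]]';python3 -m pendant '[[0,0,0,0,-1],[0,0,0,0,-1]]'; python3 st.py
```

```text
t: 9.92
tool_pos: [0.5409, -0.0742, 0.2049]
orientation: [[-0.938, 0.347, -0.002], [0.347, 0.938, -0.0], [0.001, -0.001, -1.0]]
contact_force: [0.3, -0.1, -1.1]
finger_gap: 0.0127
t: 10.58
tool_pos: [0.5472, -0.2836, 0.2041]
orientation: [[-0.936, 0.351, -0.002], [0.351, 0.936, -0.001], [0.002, -0.001, -1.0]]
contact_force: [-0.3, -0.2, -1.2]
finger_gap: 0.0127
t: 10.75
tool_pos: [0.5477, -0.2792, 0.205]
orientation: [[-0.938, 0.348, -0.001], [0.348, 0.938, 0.001], [0.002, 0.0, -1.0]]
contact_force: [0.2, 0.3, -0.7]
finger_gap: 0.0128
[ 0.5477 -0.2792  0.205 ] yaw 159.64365437222193 F [ 0.2051  0.3125 -0.6736] M [-0.0061 -0.0126  0.0109] 0.012753197239581354
```

```bash
python3 -m pendant '[[-0.15,0,1,0,-1],[0,0,2,0,-1],[0,0,2.5,0,-1],[0,0,2.5,0,-1],[0,0,2.5,0,-1],[0,0,2.5,0,-1],[0,0,1.5,0,-1],[0,0,1,0,-1]]';python3 -m pendant '[[0,0,0.4,0,-1],[0,0,0,0,-1]]'; python3 st.py
python3 - <<'E'
from h import *
p=read_camera('wrist'); save(p,'w8')
p=read_camera('scene'); cv2.imwrite('pics/s8.png',cv2.resize(p['frame'][220:340,120:260],None,fx=5,fy=5,interpolation=cv2.INTER_CUBIC)[:,:,::-1])
E
```

```text
t: 11.42
tool_pos: [0.5485, -0.2777, 0.0478]
orientation: [[-0.938, 0.345, -0.003], [0.345, 0.938, 0.002], [0.004, 0.001, -1.0]]
contact_force: [-1.0, -0.4, -1.4]
finger_gap: 0.0127
t: 11.58
tool_pos: [0.5494, -0.2789, 0.046]
orientation: [[-0.938, 0.346, -0.001], [0.346, 0.938, 0.001], [0.001, 0.0, -1.0]]
contact_force: [-0.1, -0.4, -1.3]
finger_gap: 0.0127
[ 0.5494 -0.2789  0.046 ] yaw 159.74287068507627 F [-0.1306 -0.3891 -1.3319] M [ 0.0522 -0.0028 -0.0146] 0.012692433638531512
```

View pics/w8.png

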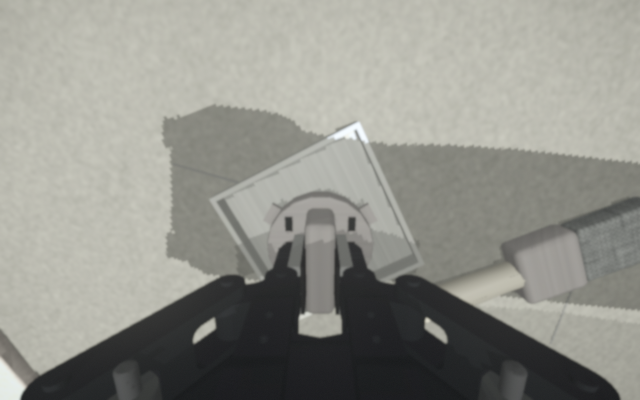

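View pics/s8.png

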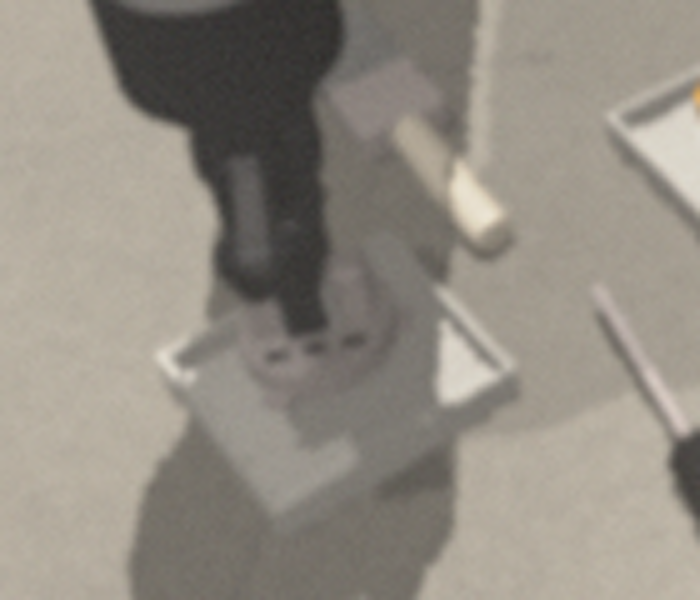

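The cover is centred over the tray (tray mid about (315,232), disc about (320,240)). Lowering gently to contact.

```bash
python3 -m pendant '[[0,0,0.7,0,-1],[0,0,0.7,0,-1],[0,0,0.4,0,-1],[0,0,0.2,0,-1],[0,0,0.1,0,-1],[0,0,0,0,-1]]'; python3 st.py
python3 -m pendant '[[0,0,0.1,0,-1],[0,0,0.1,0,-1],[0,0,0,0,-1]]'; python3 st.py
```

```text
t: 12.18
tool_pos: [0.5496, -0.2798, 0.0255]
orientation: [[-0.938, 0.347, -0.0], [0.347, 0.938, 0.0], [0.001, 0.0, -1.0]]
contact_force: [-0.4, -1.0, -0.2]
finger_gap: 0.0126
[ 0.5496 -0.2798  0.0255] yaw 159.67971007539816 F [-0.42   -0.981  -0.2013] M [-0.0416 -0.0417  0.04  ] 0.012558440262502824
t: 12.43
tool_pos: [0.5498, -0.2798, 0.0238]
orientation: [[-0.938, 0.347, 0.0], [0.347, 0.938, 0.0], [-0.0, 0.0, -1.0]]
contact_force: [-0.1, -0.4, -2.0]
finger_gap: 0.0127
[ 0.5498 -0.2798  0.0238] yaw 159.6810639307526 F [-0.0547 -0.4384 -1.9924] M [0.0337 0.0253 0.0104] 0.012700589156222925
```

```bash
python3 -m pendant '[[0,0,0.1,0,-1],[0,0,0.1,0,-1],[0,0,0,0,-1]]'; python3 st.py
python3 -m pendant '[[0,0,0.1,0,-1],[0,0,0,0,-1]]'; python3 st.py
```

```text
t: 12.68
tool_pos: [0.5497, -0.2798, 0.0216]
orientation: [[-0.938, 0.347, -0.0], [0.347, 0.938, 0.0], [0.0, 0.0, -1.0]]
contact_force: [-0.0, 0.1, -0.5]
finger_gap: 0.0125
[ 0.5497 -0.2798  0.0216] yaw 159.6818190935762 F [-0.0384  0.1279 -0.5307] M [0.0464 0.0023 0.03  ] 0.012526997864422882
t: 12.85
tool_pos: [0.5497, -0.2798, 0.0206]
orientation: [[-0.938, 0.347, -0.0], [0.347, 0.938, 0.0], [0.0, -0.0, -1.0]]
contact_force: [-0.5, -0.1, -1.7]
finger_gap: 0.0125
[ 0.5497 -0.2798  0.0206] yaw 159.68372403175684 F [-0.4955 -0.0828 -1.6783] M [ 0.0842 -0.0063  0.025 ] 0.012503926376412513
```

```bash
for i in 1; do python3 -m pendant '[[0,0,0.05,0,-1],[0,0,0,0,-1]]'; python3 st.py; done
python3 -m pendant '[[0,0,0.05,0,-1],[0,0,0,0,-1]]'; python3 st.py
```

```text
t: 13.02
tool_pos: [0.5498, -0.2798, 0.0205]
orientation: [[-0.938, 0.347, 0.0], [0.347, 0.938, -0.0], [-0.0, -0.0, -1.0]]
contact_force: [-1.0, 0.6, 1.0]
finger_gap: 0.0128
[ 0.5498 -0.2798  0.0205] yaw 159.6832759556713 F [-1.0481  0.642   1.0077] M [0.0454 0.2019 0.0587] 0.012762064102459817
t: 13.18
tool_pos: [0.5498, -0.2798, 0.0205]
orientation: [[-0.938, 0.347, 0.0], [0.347, 0.938, -0.0], [-0.0, -0.0, -1.0]]
contact_force: [-3.3, 1.3, 5.0]
finger_gap: 0.0129
[ 0.5498 -0.2798  0.0205] yaw 159.68491899104438 F [-3.2921  1.3419  4.978 ] M [0.2161 0.3863 0.0507] 0.012862376446497176
```

Contact is at z = 0.0205, exactly as predicted, with 5 N on the floor. Releasing.

```bash
python3 -m pendant '[[0,0,0,0,-0.3],[0,0,0,0,-0.3],[0,0,0,0,-0.3],[0,0,0,0,-0.3],[0,0,0,0,-0.3]]'; python3 st.py
python3 -m pendant '[[0,0,-0.5,0,-0.3],[0,0,-1,0,-0.3],[0,0,-2,0,-0.3],[0,0,-2.5,0,-0.3],[0,0,-2.5,0,-0.3],[0,0,-2.5,0,-0.3],[0,0,-1.5,0,-0.3],[0,0,0,0,-0.3]]'; python3 st.py
python3 - <<'E'
from h import *
p=read_camera('wrist'); save(p,'w9')
m=np.ones((400,640),bool); w,uv=world(p,mask=m)
b=w[(w[:,2]>.038)&(w[:,2]<.05)&(np.hypot(w[:,0]-.55,w[:,1]+.279)<.03)]
print(len(b),cv2.minAreaRect((b[:,:2]*1000).astype(np.float32)),np.percentile(b[:,2],[5,50,95]))
p=read_camera('scene'); save(p,'s9')
p=read_camera('top'); save(p,'t9')
E
```

```text
t: 13.6
tool_pos: [0.5498, -0.2798, 0.0196]
orientation: [[-0.938, 0.347, -0.0], [0.347, 0.938, 0.0], [0.0, 0.0, -1.0]]
contact_force: [-0.6, 0.7, 0.0]
finger_gap: 0.0299
[ 0.5498 -0.2798  0.0196] yaw 159.68045416985393 F [-0.572   0.6525  0.0489] M [ 0.0599 -0.0458  0.0065] 0.029854443430248307
t: 14.27
tool_pos: [0.5517, -0.2808, 0.1502]
orientation: [[-0.938, 0.347, 0.007], [0.347, 0.938, -0.003], [-0.008, -0.001, -1.0]]
contact_force: [-0.0, -0.4, 0.4]
finger_gap: 0.0297
[ 0.5517 -0.2808  0.1502] yaw 159.68175891544513 F [-0.0219 -0.4068  0.3912] M [-0.0166 -0.0116  0.031 ] 0.029718068941617652
801 ((550.5730590820312, -279.7993469238281), (44.95085144042969, 13.552191734313965), 69.9638671875) [0.0423 0.0449 0.0462]
```

View pics/w9.png

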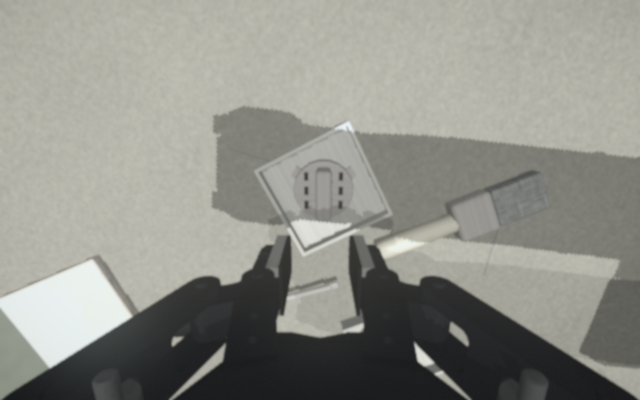

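View pics/s9.png

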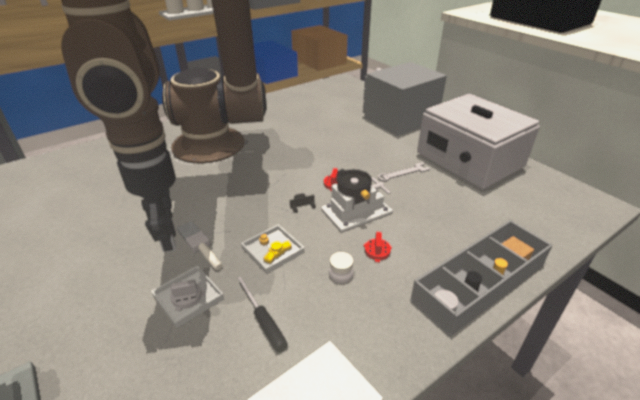

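The cover lies flat and centred in the tray at (323,188) in the wrist view, bar up. The bar top reads 44.9 mm against 43 expected; this camera also read 1.8 mm high earlier. The gripper is clear and the other items are unmoved, so I'm handing in.

```bash
python3 -m pendant '[[0,0,0,0,-0.3],[0,0,0,0,-0.3]]'; python3 -c "
from plant import bot
print(bot.close_job())"
```

```text
t: 14.58
tool_pos: [0.5491, -0.2795, 0.1434]
orientation: [[-0.938, 0.347, -0.002], [0.347, 0.938, 0.001], [0.002, 0.0, -1.0]]
contact_force: [-0.9, 0.5, -0.3]
finger_gap: 0.0296
the job is handed in; nothing more can be done
None
```

The chrome cover is off the housing and lying flat, bar up, in the middle of the empty tray. The job was handed in at 14.6 s of the 43 s allowed.

- **Turn:** I gripped the cover by its bar and turned it 75° anticlockwise, which puts it about 75–81° past locked. It met no stop. The first grip was about 4 mm too high and 2.5 mm off along the bar, so I corrected and re-gripped before turning.
- **Lift and placing:** The cover came up level with about 2 N on the wrist. I lowered it until it touched the tray floor at the predicted height, with a peak of about 5 N, then let go and withdrew.
- **Last checks:** The final pictures show the cover at (0.550, -0.280), within about 2 mm of the tray centre, and the gripper clear of it. The other parts and the red look-alikes look unmoved by eye; I did not measure them.
- **One disagreement:** The bar top measured 44.9 mm against 43 mm expected. That matches the wrist camera's 1.8 mm high bias, which also showed before the grasp.

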